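# Load the latched tackle tray and stow it

### The job

Squeeze the tackle tray's orange release lever against its black grip, keep it squeezed while you slide the tray out from under its clear cover to the notch at the yellow marker, and let go so that it latches there. Put every line spool lying on the shelf into the tray's red bay and every steel jig into its blue bay, then squeeze the lever again, slide the tray all the way back under the cover and let it latch in its first notch with everything still in its bay. Leave the lure boxes, reel, torch and float where they stand.

Things in the scene. Friction and masses are not known exactly. Their poses are not given: they have to be found in the camera images.
- station: Grey base plate of the tackle tray station, fixed to the shelf and turned up to 0.2 rad: 200 mm along its x (away from the robot), 430 mm along its y, 12 mm thick; origin on the shelf surface near its middle. The tray slides along its y, out towards -y. A steel rack with eight notches 30 mm apart runs along y.
- cover (a point): Centre of the roof's top of the clear cover over the station's +y end, 100 mm above the shelf. The cover is 190 mm (x) by 144 mm (y), fixed, open towards -y; the stowed tray fits under it with 59 mm from bay floor to roof.
- tray (a joint): How far the tray is slid out, m: 0 stowed, in the first notch; notches at 0, 0.03, 0.06 ... 0.21, with 1.5 mm of play either way. It moves (2 N of friction) only while the lever is squeezed; else its pawl holds it. The pawl's round tip finds a notch by itself if let go within about 3 mm of it; let go between notches it rides on the rack until it meets one.
- lever (a joint): Travel of the orange release lever, m: 0 let go with the pawl seated in a notch, 0.012 squeezed fully; above 0.009 the pawl is clear of the rack. About 0.008 to 0.009 with nothing squeezing it means that the pawl sits on the rack between notches. A spring resists with 6 N at first, 12 N fully squeezed.
- handle (a point): Where to squeeze, 90 mm above the shelf, on the tray's upright handle at its -y end: midway between the outer faces of the black fixed grip and the orange lever when fully squeezed. Axes as the station's; moves with the tray. The grip's outer face is 20 mm towards +x of it, top 112 mm high; the handle is 34 mm wide along y. Squeeze along x: 52 mm across free, 40 mm squeezed.
- lever_face (a point): Middle of the orange lever's outer face, 90 mm above the shelf; 32 mm towards -x of the handle point when let go, 20 mm when squeezed. The face reaches from 46 to 112 mm high and is 34 mm wide along y; squeezing moves it towards the station's +x. The black grip opposite moves only with the tray.
- pointer (a point): Black tip of the tray's pointer, on its -x side, in line (along y) with the handle and pawl. When the tray is in the notch at a marker the pointer's y equals the marker's in the station's frame.
- mark_yellow: Yellow block marker, 16 x 16 mm and 18 mm high, on the base plate's -x edge, beside the loading notch; axes as the station's, origin at the centre of its underside. The loading notch is at tray travel 0.15, 0.18 or 0.21. Two dark steel markers stand at the other two of these.
- red_bay (a point): Centre of the floor of the tray's red bay (the one nearer the robot), 36 mm above the shelf. Axes as the station's. The bay is open on top, 69 mm (x) by 127 mm (y) inside, with walls 4 mm thick and 30 mm high.
- blue_bay (a point): Centre of the floor of the tray's blue bay (the one farther from the robot); the same size as the red bay.
- spool1: Spare line spool with square black flanges, present in some starts only: 36 x 36 mm, 24 mm high, 25 to 50 g; solid to the touch. Origin at the centre of its underside, z along its axis (up as it stands); goes in the red bay.
- spool2: Spare line spool with square black flanges, present in some starts only: 36 x 36 mm, 24 mm high, 25 to 50 g; solid to the touch. Origin at the centre of its underside, z along its axis (up as it stands); goes in the red bay.
- spool3: Spare line spool with square black flanges, present in some starts only: 36 x 36 mm, 24 mm high, 25 to 50 g; solid to the touch. Origin at the centre of its underside, z along its axis (up as it stands); goes in the red bay.
- jig1: Steel fishing jig, a plain metal bar with a blue stripe, no hook, present in some starts only: 60 mm long (its x) by 16 mm (its y), 14 mm thick (its z), 40 to 85 g. Origin at the centre of its underside; goes in the blue bay.
- jig2: Steel fishing jig, a plain metal bar with a blue stripe, no hook, present in some starts only: 60 mm long (its x) by 16 mm (its y), 14 mm thick (its z), 40 to 85 g. Origin at the centre of its underside; goes in the blue bay.
- jig3: Steel fishing jig, a plain metal bar with a blue stripe, no hook, present in some starts only: 60 mm long (its x) by 16 mm (its y), 14 mm thick (its z), 40 to 85 g. Origin at the centre of its underside; goes in the blue bay.
- lure_boxes: Stack of three clear lure boxes, 112 x 182 mm, 102 mm high, to be left alone; origin at the centre of its underside.
- reel: Red aluminium reel lying flat, 68 mm across, 60 mm high with its crank, to be left alone; origin at the centre of its underside.
- torch: Black torch standing on its head, 42 mm across, 115 mm high, to be left alone; origin at the centre of its underside.
- float: Green float on a 60 mm cork stand, 102 mm high, to be left alone; origin at the centre of its underside.
Not all that is in view belongs to the job. Leave any green or purple look-alike of the jig1 alone.

How it is judged:
By the outcome, as a careful person would: the job done as asked, in the order asked, and still so for the second after the job is handed in, with the robot touching nothing.
Of spool1, spool2, spool3, jig1, jig2, jig3 only 4 to 6 are there at a start; the rules pass over those that are not, and their reading is None.
At some moment in a run one of spool1, spool2, spool3, jig1, jig2, jig3 may be knocked a few centimetres aside while the robot is not near it.
Once in a run the grip may slacken for a moment while it holds something.
It also fails if it takes over 210 s, if anything falls off the work surface, if the arm or the gripper's body presses on something with over 40 N, if the wrist force passes 120 N, or if a joint passes its speed limit or range.

### The arm

A 7-joint arm with a two-finger parallel gripper is mounted at the origin on the work surface. World frame = base frame: x ahead of the robot, y to its left, z up, the work surface at z = 0. Lengths are in m, angles in rad, forces in N, time in s.
With the tool pointing down it reaches from about 0.35 to 0.9 m from the base axis. Payload 7.2 kg.
Tool frame: the origin (TCP) lies on the centre line of the jaws, within the pads' length; the fingertips stand 19 mm ahead of it and the grasp point (between the pads) is the TCP; x points along the fingers, z is the direction in which the jaws open and shut, and the axes are right-handed (so a half turn about x gives the same grasp; the last joint's range is limited). The gripper opens to 88 mm and grips with 3 to 60 N. Pads are 20 mm wide; open, the fingers measure 115 mm over their backs; the gripper's body (75 mm by 178 mm) begins 61 mm behind the grasp point.
Start: joints at [-1.215, 0.411, -0.013, 1.596, 0.006, 1.134, -0.082], TCP at [0.257, 0.57, 0.242] pointing down, gripper open.
Joint ranges: [-2.95, 2.95], [-0.29, 1.99], [-1.47, 1.44], [0.14, 2.54], [-1.03, 4.17], [0.13, 1.85], [-2.86, 2.86]. Speed limits (rad/s): [2.39, 2.39, 3.01, 3.01, 3.14, 3.14, 3.14].

### API

Orientations are given as a unit quaternion [x, y, z, w].
In Python, from bench import env gives the robot as it stands. Calls block until the motion is done:
- env.move_pose(position, orientation): joint-space move of the TCP to a pose.
- env.move_linear(position, speed=0.15, frame=None, f_stop=None): straight line of the TCP; frame=None keeps the orientation; speed is the mean speed in m/s. With f_stop (N) it stops when the force on the tool has changed by that much, and returns True; else False.
- env.goto_joints(angles): joint-space move.
- env.open_gripper() and env.grasp(): open the fingers fully, or close them until they stop; the grip force is fixed at half the most.
- env.wait(seconds).
- env.inverse_kinematics(position, orientation): joint angles nearest the present ones, or None.
- env.get_obs(): the state.
- env.get_image(name): name is "side" or "top"; returns a dict with "img" (480x640x3 uint8, red, green, blue), "intrinsics" (3x3 intrinsics, pixels), "k1" (the pictures are not rectified: a ray, as slopes to the right and down, at radius r is drawn at 1 + k1 r^2 times it, then the intrinsics apply), "T" (4x4, takes a point from camera to world coordinates). Camera axes: x right, y up, looking along -z (the intrinsics and any distortion apply to the point x, -y, -z); pixel columns grow to the right and rows downward; lengths in m; the calibration is good to about 2 mm. A picture is of the moment at which its call begins. There is no depth.
A pose or a line that the arm cannot do raises env.IKError and nothing moves.
- env.job_done(): hands the job in, once; it reports no verdict.
The state is a dict: "time": time; "joints": joint angles; "dq": joint speeds; "joint_efforts": joint torques, N m; "eef_pos": TCP position; "orientation": TCP orientation; "force": force on the tool from outside, world axes, zero at the start; "torque": the same for the moment, N m; "grip_width": opening from 0.0 (shut) to 1.0 (fully open).
Only numpy, scipy, OpenCV 4.12 (cv2) and the standard library are available. Lean on these libraries where they do the work, as an engineer would, in place of code of your own. Each camera call takes 0.05 s, during which the arm holds its last target.

## Working session

There is one attempt and no reset: what is moved stays moved. The work goes in short steps, each a Python script; the robot and the scene stay as the last script left them, time stands still between calls to the robot, and variables do not carry over. Pictures are saved under pics/ and viewed, and the job is handed in when it is done.

```bash
ls; mkdir -p pics
python3 - <<'E'
from bench import env
import cv2,numpy as np
for n in("top","side"):
    d=env.get_image(n); cv2.imwrite(f"pics/{n}0.png",d["img"][:,:,::-1]); print(n,d["intrinsics"],d["k1"],np.round(d["T"],4))
o=env.get_obs();print({k:np.round(v,3) for k,v in o.items()})
E
```

```text
pics
top [[536.25054776   0.         317.28185734]
 [  0.         536.25054776 244.12037659]
 [  0.           0.           1.        ]] -0.11392579151961317 [[-0.0056  0.9898 -0.1424  0.4296]
 [-0.9999 -0.0071 -0.0099 -0.0058]
 [-0.0108  0.1424  0.9898  1.2599]
 [ 0.      0.      0.      1.    ]]
side [[462.27247871   0.         317.70019706]
 [  0.         462.27247871 244.43912063]
 [  0.           0.           1.        ]] -0.05308585131451251 [[ 0.9129  0.2336 -0.3347  0.1727]
 [-0.4081  0.5117 -0.756  -0.9128]
 [-0.0053  0.8268  0.5625  0.7677]
 [ 0.      0.      0.      1.    ]]
{'time': np.float64(0.1), 'joints': array([-1.215,  0.412, -0.013,  1.597,  0.006,  1.134, -0.082]), 'dq': array([-0.   , -0.002,  0.001, -0.003,  0.001,  0.001, -0.001]), 'joint_efforts': array([ 4.0000e-03, -5.8910e+01,  6.4500e-01, -2.9171e+01, -5.4000e-02,
        1.4000e-02,  0.0000e+00]), 'eef_pos': array([0.257, 0.569, 0.241]), 'orientation': array([-0.384,  0.594,  0.383,  0.594]), 'force': array([ 0.364,  0.213, -0.585]), 'torque': array([-0.015, -0.035,  0.012]), 'grip_width': np.float64(1.0)}
```

View pics/top0.png

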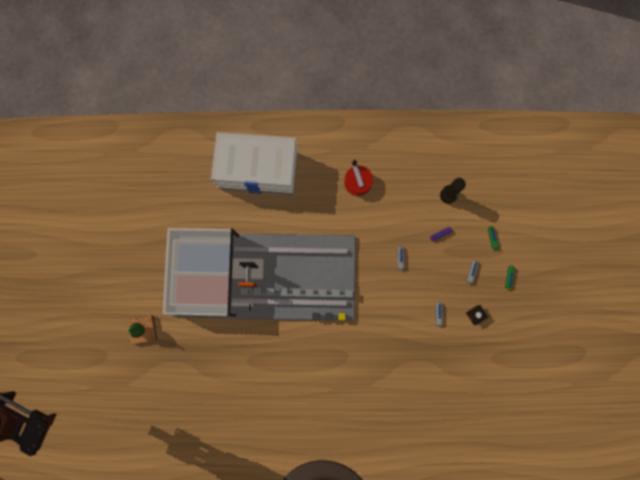

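View pics/side0.png

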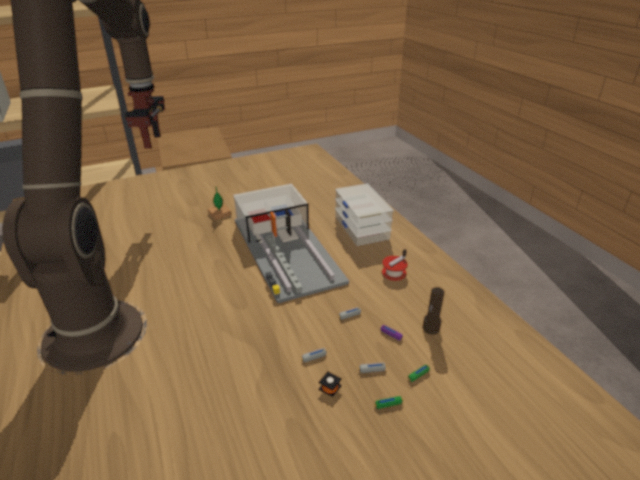

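```bash
cat > h.py <<'E'
from bench import env
import cv2,numpy as np
from scipy.spatial.transform import Rotation as R
def cam(n): return env.get_image(n)
def ray(d,px):
    K=d["intrinsics"];k1=d["k1"]
    u=cv2.undistortPoints(np.array([[px]],float),K,np.array([k1,0,0,0.]))[0,0]
    T=d["T"]; v=T[:3,:3]@np.array([u[0],-u[1],-1.]); return T[:3,3],v
def onz(d,px,z):
    o,v=ray(d,px); return o+v*(z-o[2])/v[2]
def proj(d,p):
    T=d["T"];c=T[:3,:3].T@(np.asarray(p,float)-T[:3,3]); 
    return cv2.projectPoints(np.array([[c[0],-c[1],-c[2]]]),np.zeros(3),np.zeros(3),d["intrinsics"],np.array([d["k1"],0,0,0.]))[0].ravel()
def tri(d1,p1,d2,p2):
    o1,v1=ray(d1,p1);o2,v2=ray(d2,p2);v1=v1/np.linalg.norm(v1);v2=v2/np.linalg.norm(v2)
    s=np.linalg.lstsq(np.c_[v1,-v2],o2-o1,rcond=None)[0]
    a=o1+s[0]*v1;b=o2+s[1]*v2; return (a+b)/2,np.linalg.norm(a-b)
def crop(d,x0,y0,x1,y1,s,name):
    im=d["img"][y0:y1,x0:x1,::-1]; cv2.imwrite("pics/"+name,cv2.resize(im,None,fx=s,fy=s,interpolation=cv2.INTER_CUBIC))
def quat(yaw):  # tool down (x=-Z); jaw axis z at angle yaw in world xy
    x=np.array([0,0,-1.]);z=np.array([np.cos(yaw),np.sin(yaw),0]);y=np.cross(z,x)
    return R.from_matrix(np.c_[x,y,z]).as_quat()
E
python3 - <<'E'
from h import *
d=cam("top");crop(d,150,215,370,335,3.6,"c1.png");crop(d,385,170,535,335,3.6,"c2.png")
s=cam("side");crop(s,200,175,360,305,4.5,"c3.png");crop(s,290,270,450,420,4,"c4.png")
E
```

```text
(no output)
```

View pics/c1.png

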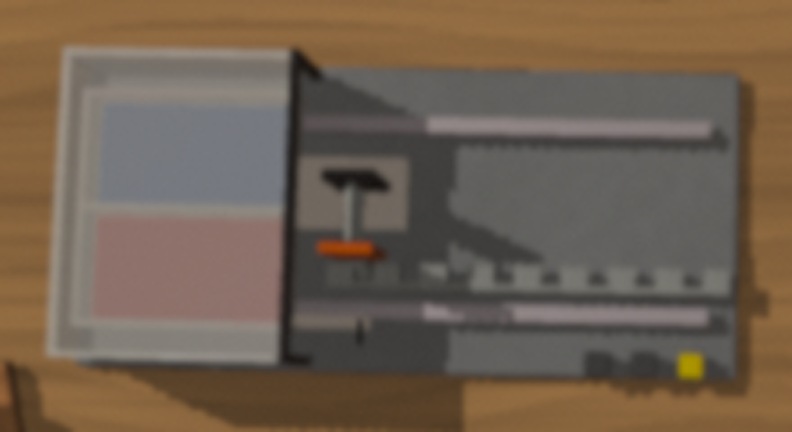

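View pics/c2.png

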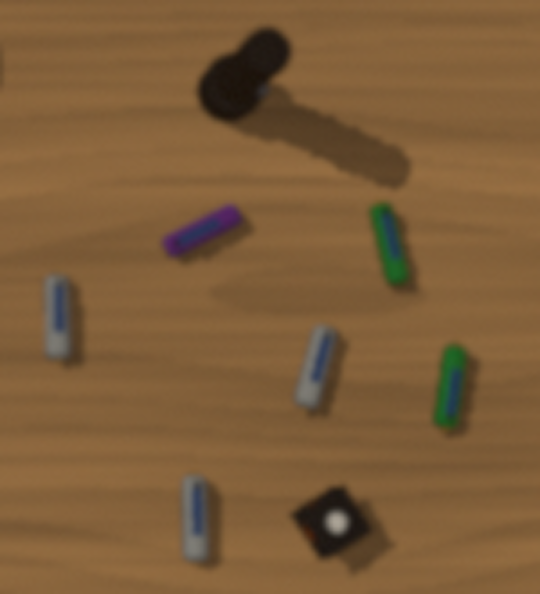

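View pics/c3.png

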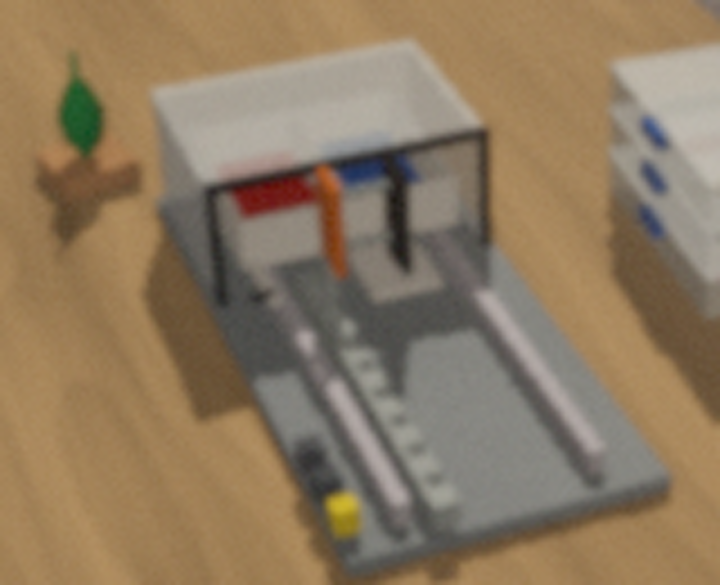

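View pics/c4.png

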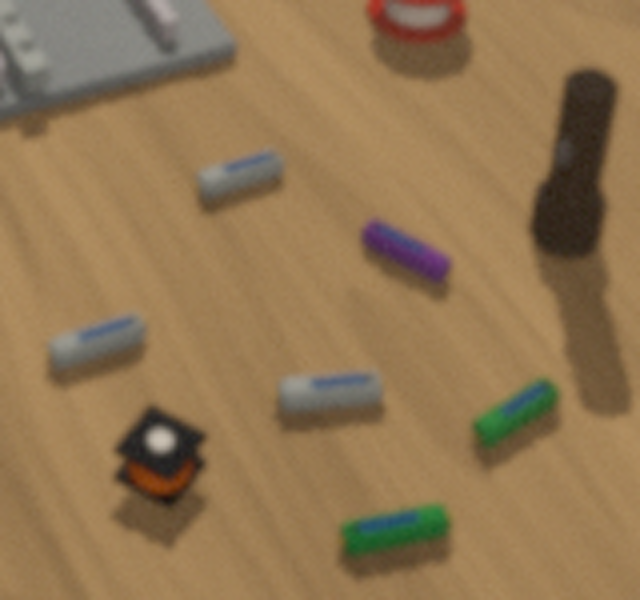

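Run:
```python
from h import *
d=cam("top");s=cam("side")
c=lambda x,y:(150+x/3.6-.36,215+y/3.6-.36)
c3=lambda x,y:(200+x/4.5-.4,175+y/4.5-.4)
a=onz(d,c(740,75),.012);b=onz(d,c(737,378),.012);print("right corners",a,b,np.linalg.norm(a-b),np.arctan2(*(a-b)[1::-1][:2]))
for p,q in [((430,125),(712,130)),((510,314),(708,318)),((330,68),(738,75))]:
    p=onz(d,c(*p),.015);q=onz(d,c(*q),.015);v=p-q;print("yaw from y-line",np.arctan2(-v[0],v[1]))
def masks(d):
    h=cv2.cvtColor(d["img"],cv2.COLOR_RGB2HSV)
    return h
ht=masks(d);hs=masks(s)
def cc(m,minA=8):
    n,l,st,ce=cv2.connectedComponentsWithStats(m.astype(np.uint8))
    return [(st[i].tolist(),ce[i].round(1).tolist()) for i in range(1,n) if st[i][4]>=minA]
for nm,h in(("top",ht),("side",hs)):
    y=cv2.inRange(h,(24,180,120),(34,255,255));o=cv2.inRange(h,(4,200,110),(13,255,255))
    print(nm,"yellow",cc(y>0));print(nm,"orange",cc(o>0))
# rail, marker
print("mark top tri",tri(d,c(690,365),s,c3(344,503)))
print("mark z30",onz(d,c(690,365),.03))
print("pointer",onz(d,c(361,332),.03),"tri",tri(d,c(361,332),s,c3(262,297)))
print("lever top tri", tri(d,c(345,245),s,c3(328,172)), onz(d,c(345,245),.112))
print("grip top tri", tri(d,c(355,180),s,c3(396,160)), onz(d,c(355,180),.112))
```

```text
right corners [ 0.62912943 -0.08272278  0.012     ] [ 0.43239965 -0.07791126  0.012     ] 0.19678860315069224 -0.02445265480541812
yaw from y-line -0.024874838543253633
yaw from y-line -0.02619522871895856
yaw from y-line -0.024875529570657005
top yellow [([338, 314, 7, 6, 37], [341.4, 316.5])]
top orange [([366, 168, 7, 15, 15], [370.3, 175.0]), ([345, 174, 2, 12, 12], [345.2, 179.5]), ([346, 187, 10, 8, 11], [350.1, 191.4]), ([239, 283, 14, 3, 39], [245.9, 283.9])]
side yellow [([273, 285, 6, 9, 38], [275.6, 288.8])]
side orange [([271, 216, 3, 9, 13], [272.5, 219.5]), ([323, 387, 13, 6, 36], [328.8, 390.1])]
mark top tri (array([ 0.44080464, -0.04728962,  0.02888003]), np.float64(7.050886235241942e-05))
mark z30 [ 0.44076068 -0.04724192  0.03      ]
pointer [0.46257527 0.16159735 0.03      ] tri (array([0.46178868, 0.16114897, 0.034644  ]), np.float64(0.0013743214925875935))
lever top tri (array([0.511144  , 0.16034885, 0.11488192]), np.float64(0.0016472369763910664)) [0.51214203 0.16053533 0.112     ]
grip top tri (array([0.55179892, 0.15393235, 0.11678894]), np.float64(0.0024732379185532375)) [0.55112214 0.15496845 0.112     ]
```

Run:
```python
from h import *
o=env.get_obs();z=R.from_quat(o["orientation"]).as_matrix()[:,2];print("start jaw yaw",np.arctan2(z[1],z[0]))
d=cam("top");s=cam("side")
yw=-0.025
for k in (0,np.pi):
    q=quat(yw+k)
    for p in ([.538,.159,.22],[.538,.159,.09],[.533,-.05,.09]):
        print(k,env.inverse_kinematics(p,q))
# items: top image hulls
h=cv2.cvtColor(d["img"],cv2.COLOR_RGB2HSV)
m=cv2.inRange(h,(0,0,95),(179,70,255));m[:, :385]=0;m[:200]=0;m[350:]=0;
b=cv2.inRange(h,(100,60,50),(125,255,255));b[:,:385]=0
m=cv2.morphologyEx(m|b,cv2.MORPH_CLOSE,np.ones((3,3)))
for cn in cv2.findContours(m,cv2.RETR_EXTERNAL,cv2.CHAIN_APPROX_NONE)[0]:
    if cv2.contourArea(cn)>25: print(cv2.minAreaRect(cn),cv2.contourArea(cn))
```

```text
start jaw yaw 1.1469850393123535
0 [-0.72914947  0.33782369  0.45507275  1.80491324 -0.16999251  1.03740719
 -0.23457866]
0 [-0.69635975  0.50808564  0.42832117  1.9214736  -0.29354922  0.77308345
 -0.12871348]
0 [-0.4180481   0.49283716  0.55143611  1.98936867 -0.36891913  0.75788403
  0.32729262]
3.141592653589793 [-0.28153167  0.32749438 -0.11645764  1.77495763  0.04331245  1.04161411
  2.70286591]
3.141592653589793 [-0.20826171  0.49139147 -0.21615243  1.887582    0.14475158  0.77760567
  2.61359093]
3.141592653589793 [-0.81934683  0.83522893  1.24935757  2.01049226 -0.94586584  1.0499775
 -2.27195335]
((438.5, 313.5), (23.0, 5.0), 90.0) 94.5
((471.676513671875, 271.29412841796875), (5.820854663848877, 22.070741653442383), 14.03624439239502) 92.0
((400.5, 257.5), (21.0, 5.0), 90.0) 79.0
```

Candidates (top view):
- **Steel jigs:** grey with a blue stripe at (401,258), (472,271) and (439,314).
- **Look-alikes to leave:** purple (441,234), green (494,238) and green (510,278).
- **Spool:** black square at (478,315). The torch at (452,190) is also black, but it is tall.
- **Lever:** orange at (246,284). The spool's orange line and the reel at (358,180) are the only other orange or red areas.

The crops confirm these choices. The yellow marker is the farthest of the three, so the loading travel is 0.21; I measured 0.209 from the pointer to the marker.

Run:
```python
from h import *
q=quat(-0.025)
env.move_pose([.538,.159,.24],q)
env.move_linear([.538,.159,.13],speed=.15)
d=cam("top");crop(d,180,200,360,335,4.4,"d1.png");d=cam("side");crop(d,200,130,360,250,4.8,"d2.png")
print(env.get_obs()["eef_pos"],env.get_obs()["time"])
```

```text
[0.53869758 0.15924437 0.13107305] 3.1917
```

View pics/d1.png

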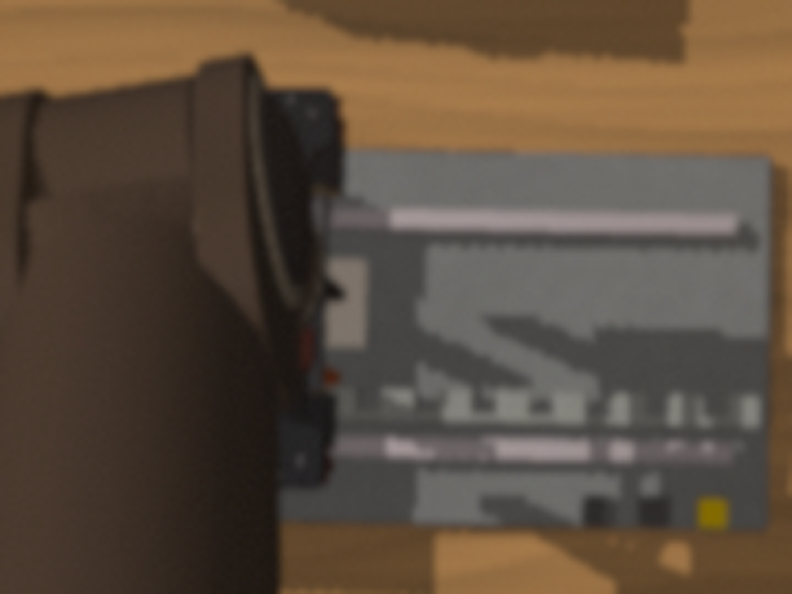

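View pics/d2.png

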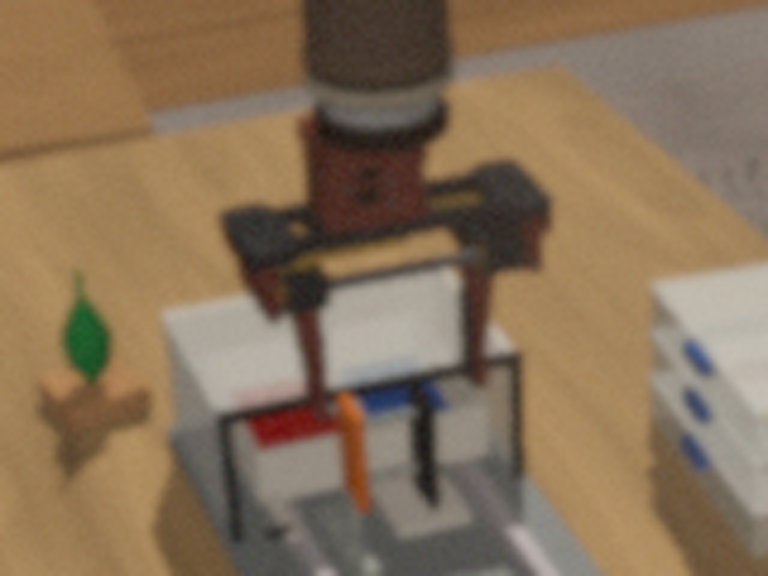

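The fingers straddle the orange lever (side crop 350,450) and the black grip (425,450) evenly. Next I lower and squeeze.

Run:
```python
from h import *
q=quat(-0.025)
print(env.move_linear([.538,.159,.09],speed=.1,f_stop=8))
env.grasp(); env.wait(.3)
o=env.get_obs();print(o["eef_pos"],o["force"],o["grip_width"]*88,o["time"])
d=cam("side");crop(d,200,130,360,250,4.8,"e2.png")
```

```text
False
[0.53815533 0.1590965  0.09003967] [ 2.29698976  0.43727888 -0.28278138] 39.38064017919861 4.85
```

View pics/e2.png

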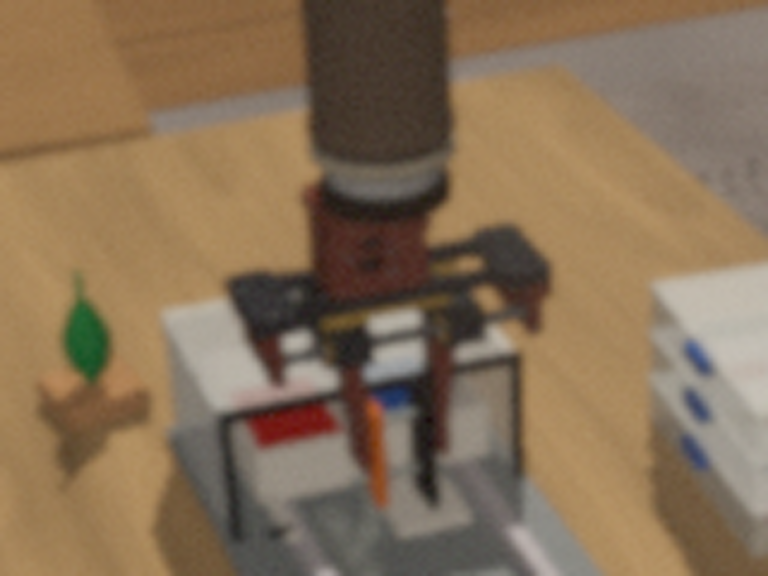

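Run:
```python
from h import *
y=-0.025;v=-np.array([-np.sin(y),np.cos(y),0])
p0=np.array([.538,.159,.09])
for k in range(1,8):
    st=env.move_linear(p0+v*.03*k,speed=.06,f_stop=18)
    o=env.get_obs();print(k,st,o["eef_pos"].round(4),o["force"].round(1),round(o["grip_width"]*88,1),o["time"])
    if st or o["grip_width"]*88>43: break
for n,b in(("top",(150,200,370,335,3.6)),("side",(200,175,380,310,4.4))):
    d=cam(n);crop(d,*b,f"f_{n}.png")
```

```text
1 False [0.5374 0.1281 0.0901] [ 2.8 -2.   0.1] 39.4 5.55
2 False [0.5367 0.0985 0.0901] [ 3.4 -1.5 -0.3] 39.6 6.2
3 False [0.5359 0.0687 0.0901] [ 4.5 -2.   0. ] 39.8 6.85
4 False [0.5352 0.0387 0.0901] [ 4.7 -1.9 -0.6] 39.2 7.5
5 False [0.5344 0.0087 0.09  ] [ 4.8 -2.  -0.8] 39.1 8.15
6 False [ 0.5338 -0.0212  0.0898] [ 3.5 -0.1 -5.6] 39.6 8.8
7 False [ 0.533  -0.0516  0.0898] [ 4.4 -2.5 -6.7] 39.7 9.45
```

View pics/f_side.png

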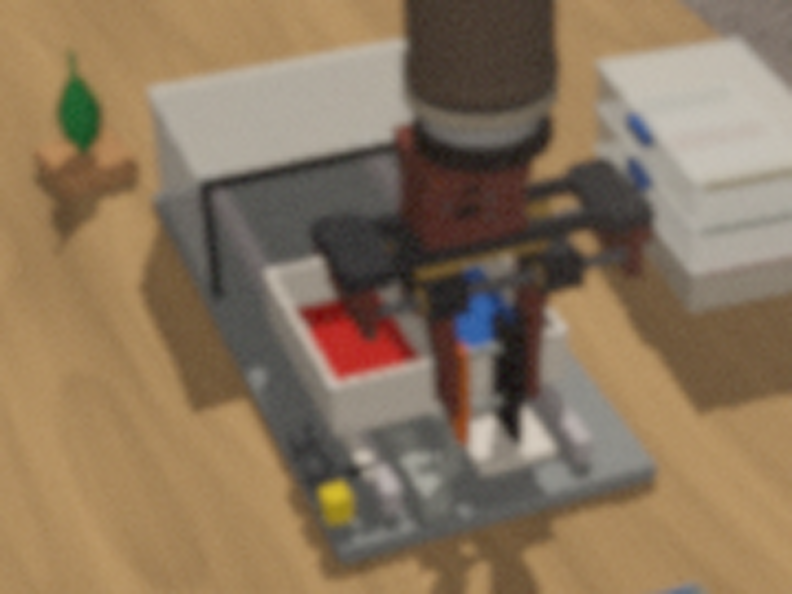

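View pics/f_top.png

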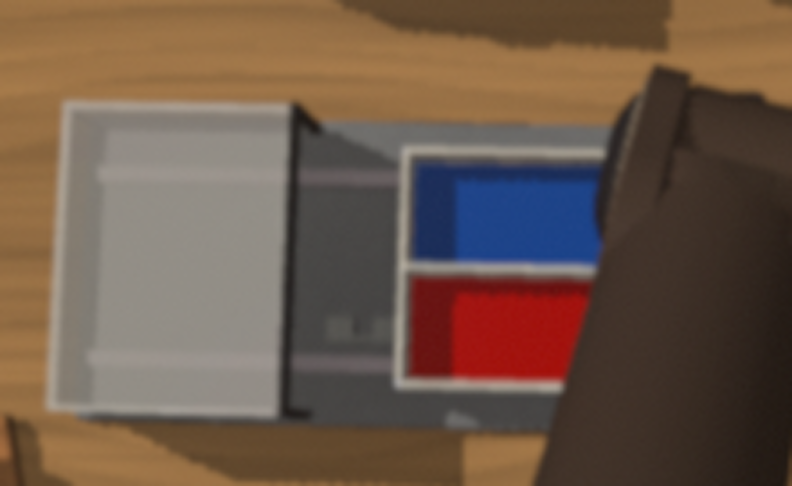

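Run:
```python
from h import *
d=cam("side");y=-0.025;v=-np.array([-np.sin(y),np.cos(y),0])
im=d["img"].copy()
big=cv2.resize(im[255:305,255:325,::-1],None,fx=11,fy=11,interpolation=cv2.INTER_CUBIC)
p=proj(d,np.array([.462,.1613,.033])+v*.21);print(p)
c=((p-[255,255])*11+5.5).astype(int);cv2.circle(big,tuple(map(int,c)),6,(255,0,255),2)
cv2.imwrite("pics/g.png",big)
```

```text
[282.09390247 283.75178836]
```

View pics/g.png

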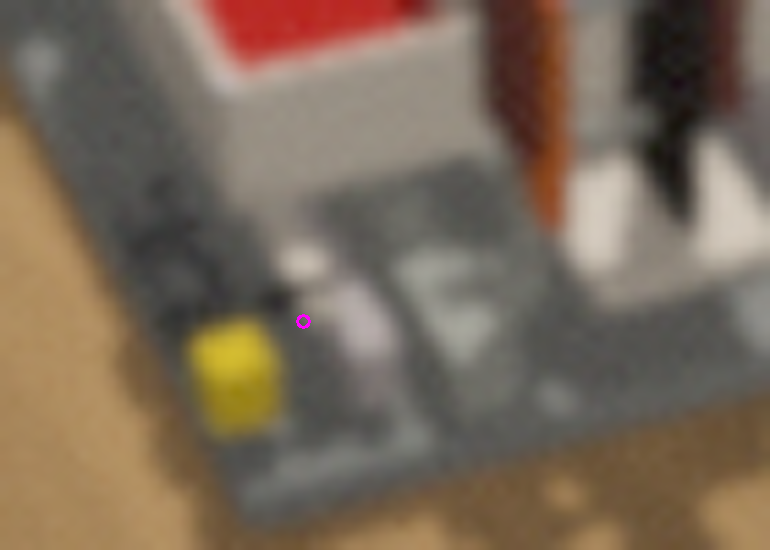

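Run:
```python
from h import *
env.open_gripper(); env.wait(.3)
o=env.get_obs();p=o["eef_pos"]
env.move_linear([p[0],p[1],.2],speed=.2)
env.move_pose([.45,-.32,.3],quat(-0.025))
print(env.get_obs()["time"])
d=cam("top");cv2.imwrite("pics/h_top.png",d["img"][:,:,::-1]);crop(d,200,215,370,335,4.7,"h1.png")
d=cam("side");cv2.imwrite("pics/h_side.png",d["img"][:,:,::-1]);crop(d,240,220,350,305,7,"h2.png")
```

```text
12.625
```

View pics/h1.png

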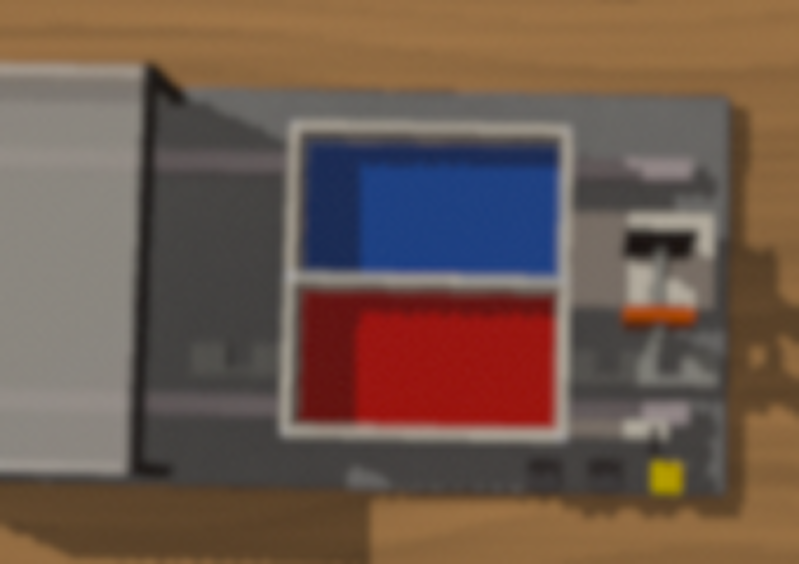

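View pics/h_top.png

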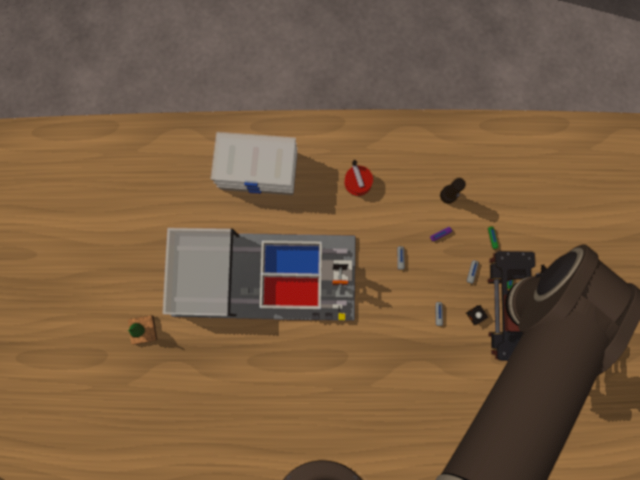

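View pics/h_side.png

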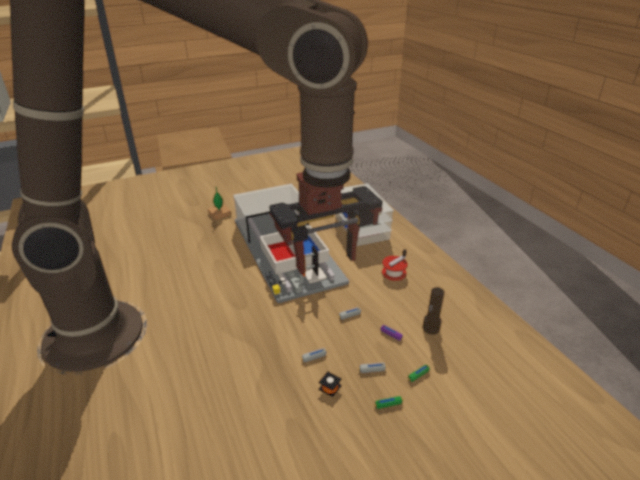

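Run:
```python
from h import *
d=cam("top")
c=lambda x,y:(200+x/4.7-.4,215+y/4.7-.4)
yv=np.array([.025,.9997])
for z in(.03,.035,.04):
    print("pointer",z,onz(d,c(657,440),z),yv@onz(d,c(657,440),z)[:2])
m=onz(d,c(667,478),.03);print("mark",m,yv@m[:2])
l=onz(d,c(660,317),.112);g=onz(d,c(659,244),.112);print("lever",l,yv@l[:2],"grip",g,yv@g[:2])
# notches of rack visible? bay corners at z .066
for p in((292,127),(570,131),(567,434),(286,431)): print(onz(d,c(*p),.066))
crop(d,300,270,360,325,12,"i.png")
```

```text
pointer 0.03 [ 0.45852147 -0.04305292  0.03      ] -0.0315769675959422
pointer 0.035 [ 0.45840401 -0.04290142  0.035     ] -0.03142844799635283
pointer 0.04 [ 0.45828656 -0.04274992  0.04      ] -0.031279928396763454
mark [ 0.44013808 -0.04770954  0.03      ] -0.03669177326221797
lever [ 0.51239178 -0.04252563  0.112     ] -0.029703079437815062 grip [ 0.54581544 -0.04243929  0.112     ] -0.028781172395205674
[0.60801063 0.13149814 0.066     ]
[ 0.60510483 -0.00192562  0.066     ]
[4.60769362e-01 4.22839872e-04 6.60000000e-02]
[0.46278544 0.13320187 0.066     ]
```

View pics/i.png

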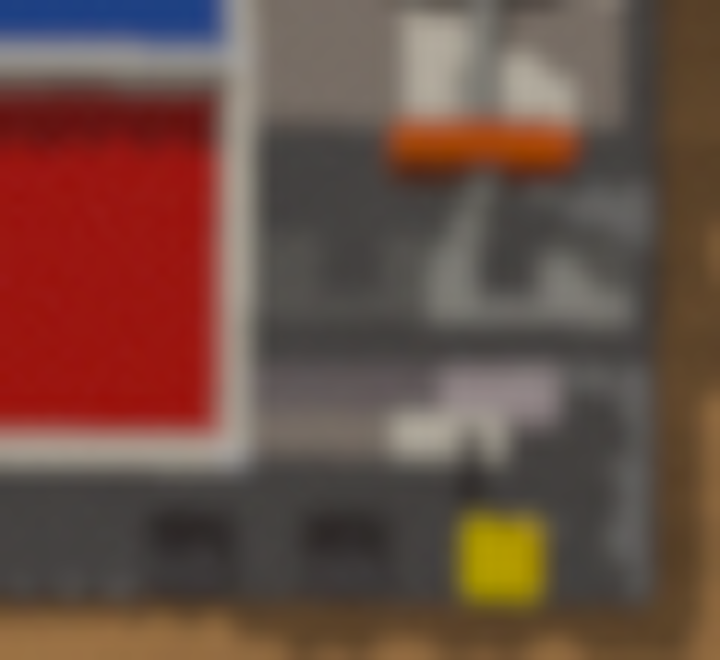

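The tray stopped about 5 mm short: the pointer is at y -0.0314 against the marker's -0.0367 in the station frame. The lever measures about 43 mm across, so the pawl is on the rack. The grip slipped near step 6. I'll squeeze again and move the remaining 5.3 mm.

```bash
cat >> h.py <<'E'
YW=-0.025; EX=np.array([np.cos(YW),np.sin(YW),0]); EY=np.array([-np.sin(YW),np.cos(YW),0])
def away(): env.move_pose([.42,-.36,.32],quat(YW))
E
python3 - <<'E'
from h import *
q=quat(YW);p=np.array([.533,-.044,.09])
env.move_pose(p+[0,0,.12],q)
env.move_linear(p,speed=.12,f_stop=10)
env.grasp();env.wait(.2);o=env.get_obs();print(o["eef_pos"],o["grip_width"]*88,o["force"])
env.move_linear(p-EY*.0053,speed=.02);env.wait(.1)
o=env.get_obs();print(o["eef_pos"],o["grip_width"]*88,o["force"])
env.open_gripper();env.wait(.3)
env.move_linear(p+[0,0,.12],speed=.2);away();print(env.get_obs()["time"])
d=cam("top");crop(d,200,215,370,335,4.7,"j1.png")
E
```

```text
[ 0.53319691 -0.04399557  0.08993511] 39.25731284211984 [ 3.86045861  0.24300343 -2.30109536]
[ 0.53304147 -0.04949169  0.08993648] 39.67636956073051 [ 5.02418042  1.02070967 -4.40333232]
19.8667
```

View pics/j1.png

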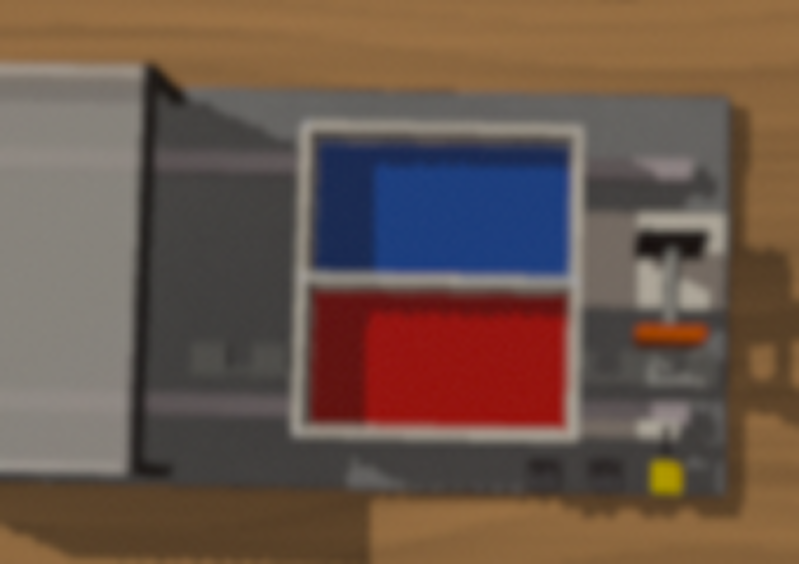

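Latched: the lever is back out by about 8 mm (crop 670,333) and the pointer at column 668 lines up with the marker at 667. Next, locate the items and the bays.

```bash
cat >> h.py <<'E'
def items(d):
    """jigs [(xy,yaw of long axis,len,wid,px)] and spools from top view"""
    h=cv2.cvtColor(d["img"],cv2.COLOR_RGB2HSV);ii=d["img"].astype(int)
    grey=((ii.max(2)-ii.min(2)<45)&(ii.max(2)>95)).astype(np.uint8)*255
    blue=cv2.inRange(h,(100,60,50),(125,255,255))
    m=cv2.morphologyEx(grey|blue,cv2.MORPH_CLOSE,np.ones((3,3)));m[:,:370]=0;m[:200]=0;m[360:]=0
    out=[]
    for cn in cv2.findContours(m,cv2.RETR_EXTERNAL,cv2.CHAIN_APPROX_NONE)[0]:
        if cv2.contourArea(cn)<45: continue
        bx=cv2.boxPoints(cv2.minAreaRect(cn));w=np.array([onz(d,b,.014)[:2] for b in bx])
        e1=w[1]-w[0];e2=w[2]-w[1];L,W=np.linalg.norm(e1),np.linalg.norm(e2);e=e1
        if W>L: L,W,e=W,L,e2
        x,y=np.clip(cn.reshape(-1,2).mean(0).astype(int),0,639)
        col=ii[max(0,y-8):y+9,max(0,x-8):x+9].reshape(-1,3)
        sat=(cv2.drawContours(np.zeros(m.shape,np.uint8),[cn],-1,1,-1)*grey>0).sum()
        out.append((w.mean(0).round(4),round(float(np.arctan2(e[1],e[0])),3),round(L,3),round(W,3),bx.mean(0).round(1),int(sat)))
    return out
def spools(d):
    ii=d["img"].astype(int);m=((ii.max(2)<48)).astype(np.uint8);m[:,:370]=0;m[:210]=0;m[400:]=0
    out=[]
    for cn in cv2.findContours(m,cv2.RETR_EXTERNAL,cv2.CHAIN_APPROX_NONE)[0]:
        a=cv2.contourArea(cn)
        if 120<a<500:
            bx=cv2.boxPoints(cv2.minAreaRect(cn));w=np.array([onz(d,b,.024)[:2] for b in bx])
            e=w[1]-w[0];out.append((w.mean(0).round(4),round(float(np.arctan2(e[1],e[0])),3),np.linalg.norm(e).round(3),np.linalg.norm(w[2]-w[1]).round(3),bx.mean(0).round(1),a))
    return out
E
python3 - <<'E'
from h import *
d=cam("top")
for i in items(d):print(i)
for i in spools(d):print("sp",i)
print(onz(d,(478.2,314.6),.024))
c=lambda x,y:(200+x/4.7-.4,215+y/4.7-.4)
w=np.array([onz(d,c(*p),.066) for p in((305,127),(582,131),(579,434),(297,432))]);print(w,w.mean(0))
m=w.mean(0);print("red",m-EX*.0365,"blue",m+EX*.0365)
for col in((372,168,567,275),(366,312,567,425)):
    pass
# floor check by triangulating red floor front-left corners in side
crop(cam("side"),240,220,350,305,7,"k.png")
E
```

```text
(array([ 0.4446, -0.2721]), 3.11, np.float64(0.053), np.float64(0.014), array([438. , 313.5], dtype=float32), 112)
(array([ 0.4238, -0.5326]), -0.125, np.float64(0.099), np.float64(0.024), array([547.6, 320.7], dtype=float32), 89)
(array([ 0.4741, -0.6952]), -0.887, np.float64(0.151), np.float64(0.017), array([610.9, 298.1], dtype=float32), 167)
(array([ 0.542 , -0.3554]), -0.329, np.float64(0.056), np.float64(0.016), array([471.8, 271.3], dtype=float32), 108)
(array([ 0.5759, -0.188 ]), 3.114, np.float64(0.054), np.float64(0.017), array([400.5, 257.5], dtype=float32), 116)
sp (array([ 0.2629, -0.7374]), -0.549, np.float64(0.078), np.float64(0.035), array([634.7, 387.1], dtype=float32), 241.0)
sp (array([ 0.4407, -0.361 ]), -1.042, np.float64(0.035), np.float64(0.033), array([477.1, 314.6], dtype=float32), 181.0)
[ 0.44058831 -0.3636018   0.024     ]
[[ 0.60796477  0.1252364   0.066     ]
 [ 0.60506352 -0.00767042  0.066     ]
 [ 0.46073487 -0.00523315  0.066     ]
 [ 0.46229804  0.127982    0.066     ]] [0.5340153  0.06007871 0.066     ]
red [0.4975267  0.06099111 0.066     ] blue [0.57050389 0.0591663  0.066     ]
```

View pics/k.png

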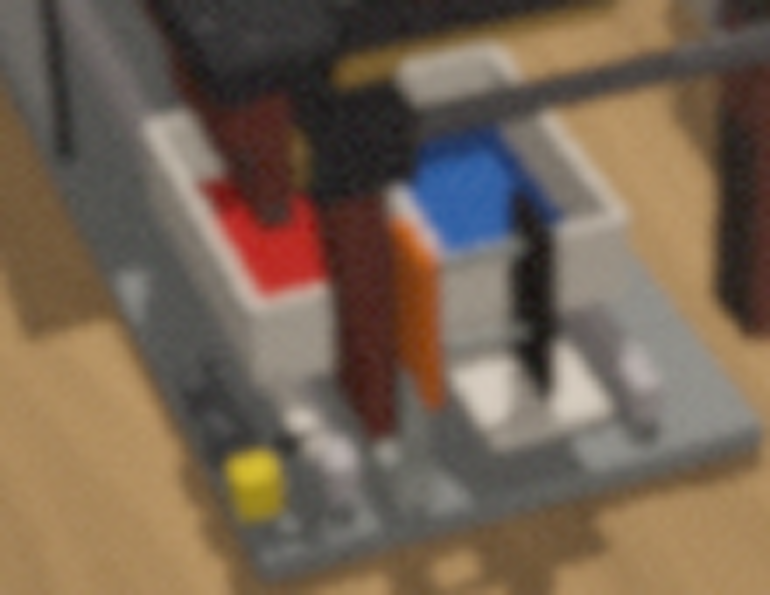

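```bash
cat >> h.py <<'E'
def ori(yaw,p):
    best=None;j0=env.get_obs()["joints"]
    for k in(-1,0,1):
        q=quat(yaw+k*np.pi);j=env.inverse_kinematics(p,q)
        if j is None: continue
        c=np.abs(np.array(j)-j0).max()
        if best is None or c<best[0]: best=(c,q)
    return best[1]
def pick(xy,yaw,z,wmin,wmax):
    p=np.array([xy[0],xy[1],z])
    q=ori(yaw,p+[0,0,.1])
    env.move_pose(p+[0,0,.1],q)
    st=env.move_linear(p,speed=.12,f_stop=8)
    if st: print("contact going down",env.get_obs()["eef_pos"])
    env.grasp();env.wait(.1)
    env.move_linear(p+[0,0,.12],speed=.15)
    w=env.get_obs()["grip_width"]*88;print("grip",w,"t",env.get_obs()["time"])
    return wmin<w<wmax
def place(xy,yaw,z,wmin):
    p=np.array([xy[0],xy[1],z])
    q=ori(yaw,p+[0,0,.08])
    env.move_pose(p+[0,0,.08],q)
    w=env.get_obs()["grip_width"]*88;print("over bay grip",w)
    if w<wmin: return False
    if env.move_linear(p,speed=.12,f_stop=8): print("contact",env.get_obs()["eef_pos"],env.get_obs()["force"])
    env.wait(.1);print("low grip",env.get_obs()["grip_width"]*88)
    env.open_gripper();env.wait(.2)
    env.move_linear(p+[0,0,.1],speed=.2)
    return True
RED=np.array([.4975,.0608]);BLUE=np.array([.5705,.0590])
E
python3 - <<'E'
from h import *
if pick([.5759,-.188],-.028,.022,50,70):
    print(place(BLUE+EX[:2]*.02,YW+np.pi/2,.066,50))
d=cam("top");cv2.imwrite("pics/l.png",d["img"][:,:,::-1]);print(items(d),spools(d))
E
```

```text
grip 60.0225911560304 t 23.7667
over bay grip 59.80420184284023
low grip 59.7926415079224
True
[(array([ 0.5415, -0.3559]), -0.301, np.float64(0.055), np.float64(0.016), array([472. , 271.5], dtype=float32), 133), (array([ 0.6343, -0.2843]), -1.137, np.float64(0.056), np.float64(0.013), array([440.3, 232.6], dtype=float32), 43)] [(array([ 0.4401, -0.3602]), -1.013, np.float64(0.036), np.float64(0.033), array([476.7, 314.8], dtype=float32), 188.0)]
```

View pics/l.png

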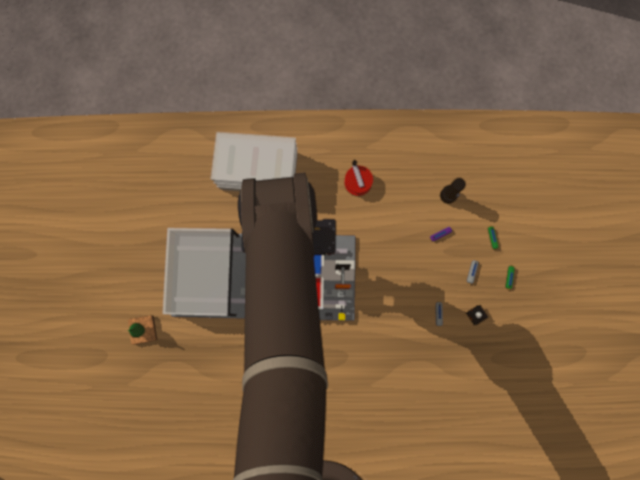

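The remaining items have not moved: jigs at (472,271) and (438,314), spool at (477,315). Next, the jig at (472,271).

Run:
```python
from h import *
if pick([.5415,-.3557],-.315,.022,50,70):
    print(place(BLUE,YW+np.pi/2,.066,50))
d=cam("top");crop(d,380,170,540,345,3.4,"m.png");print(items(d),spools(d))
d=cam("side");crop(d,220,200,380,330,4.8,"m2.png")
```

```text
grip 59.81163781930469 t 31.325
over bay grip 59.62315316509211
low grip 59.9098142967195
True
[] [(array([ 0.4682, -0.3504]), -1.132, np.float64(0.035), np.float64(0.032), array([472.1, 302.7], dtype=float32), 168.5)]
```

View pics/m.png

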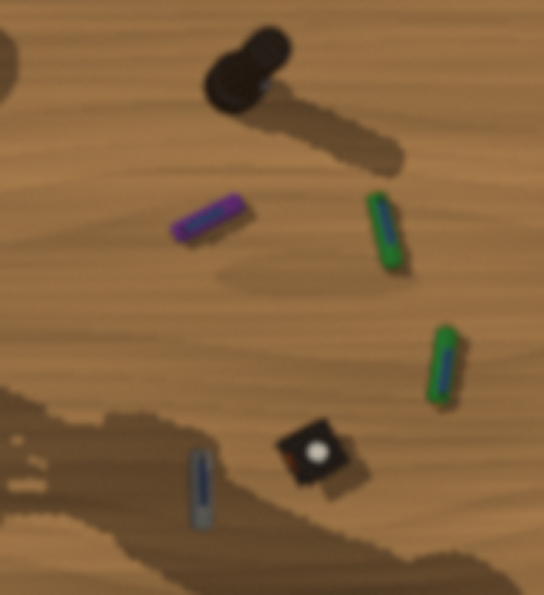

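View pics/m2.png

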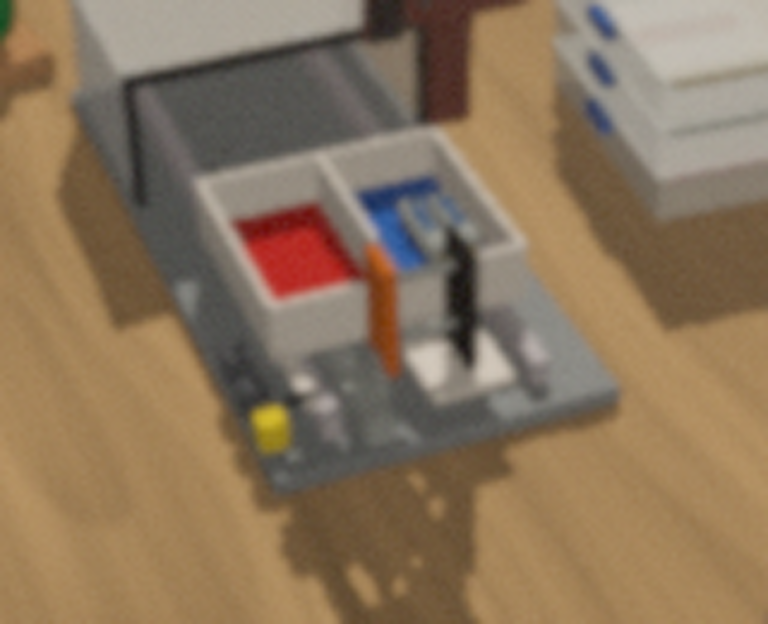

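Both jigs lie in the blue bay (side crop 400–450, 220). The spool has been knocked to (473,303), so I'll pick it there.

Run:
```python
from h import *
d=cam("top");p=onz(d,(472.8,302.6),.024);print(p,spools(d))
if pick(p[:2],.439,.023,31,42):
    print(place(RED,YW+np.pi/2,.062,30))
d=cam("top");crop(d,380,170,540,345,3.4,"n.png");print(items(d),spools(d))
d=cam("side");crop(d,220,200,380,330,4.8,"n2.png")
```

```text
[ 0.46836462 -0.35200589  0.024     ] [(array([ 0.4682, -0.3504]), -1.132, np.float64(0.035), np.float64(0.032), array([472.1, 302.7], dtype=float32), 170.0)]
grip 35.986721621424934 t 39.8583
over bay grip 36.5587240424625
low grip 35.95229191372982
True
[(array([ 0.4446, -0.2739]), -3.106, np.float64(0.053), np.float64(0.018), array([438.8, 313.5], dtype=float32), 130), (array([ 0.6352, -0.283 ]), -0.96, np.float64(0.056), np.float64(0.015), array([439.7, 232.3], dtype=float32), 40)] []
```

View pics/n.png

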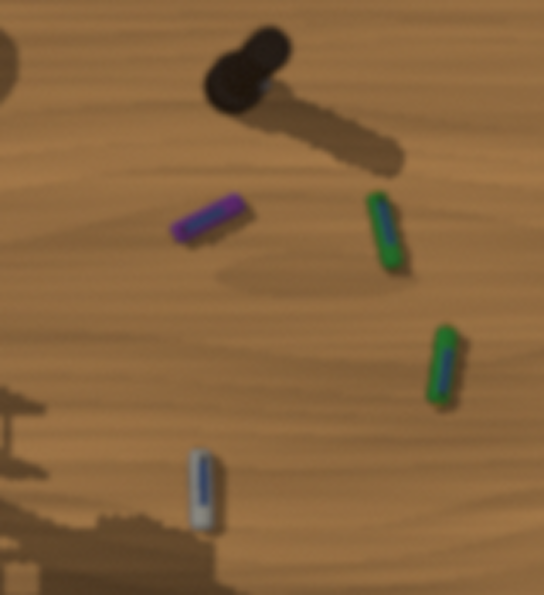

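View pics/n2.png

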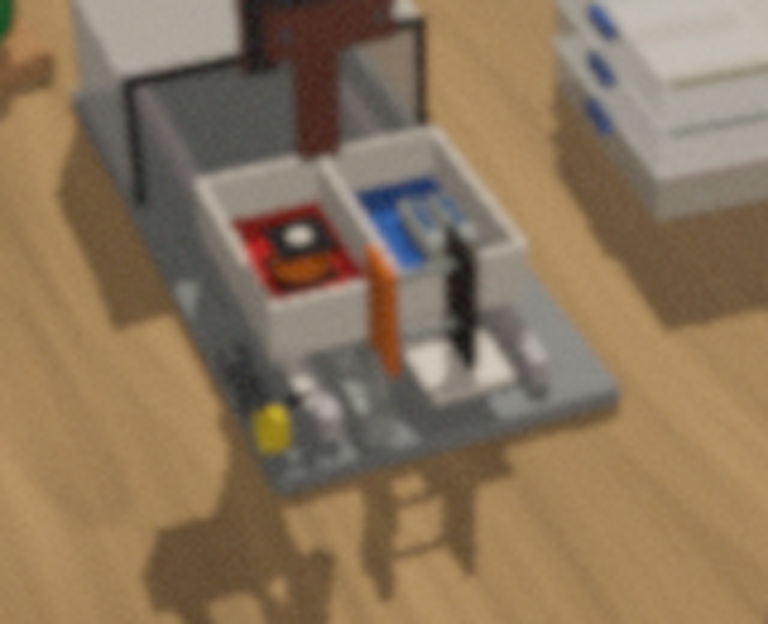

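The spool stands in the red bay (side crop 300,250). The last jig is at (439,314).

Run:
```python
from h import *
if pick([.4446,-.2735],.025,.022,50,70):
    print(place(BLUE-EX[:2]*.021,YW+np.pi/2,.068,50))
away();env.wait(.2);print(env.get_obs()["time"])
d=cam("top");crop(d,200,215,370,335,4.7,"o1.png");cv2.imwrite("pics/o3.png",d["img"][:,:,::-1])
```

```text
grip 59.692424749040526 t 48.05
over bay grip 59.9402211472688
low grip 59.92173123100687
True
53.6667
```

View pics/o1.png

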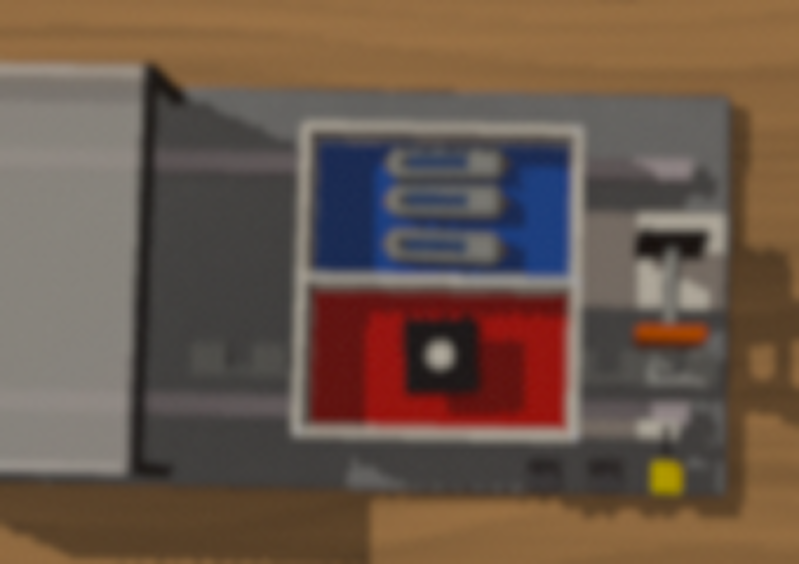

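View pics/o3.png

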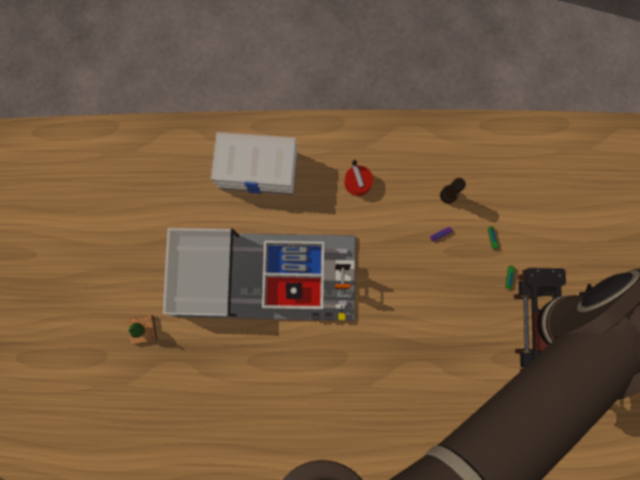

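All four items are in their bays and the shelf holds only the look-alikes. Now to squeeze and slide the tray back.

Run:
```python
from h import *
q=quat(YW);p=np.array([.5328,-.0485,.09])
env.move_pose(p+[0,0,.12],q)
env.move_linear(p,speed=.12,f_stop=10)
env.grasp();env.wait(.3);o=env.get_obs();print(o["eef_pos"],o["grip_width"]*88,o["force"])
for k in range(1,8):
    st=env.move_linear(p+EY*.03*k,speed=.05,f_stop=18)
    o=env.get_obs();print(k,st,o["eef_pos"].round(4),o["force"].round(1),round(o["grip_width"]*88,1))
    if st or o["grip_width"]*88>43: break
env.wait(.2);d=cam("side");crop(d,200,165,360,290,4.8,"q.png")
```

```text
[ 0.5330854  -0.04845588  0.08993494] 39.193541379954986 [ 5.12201589 -0.06864114 -5.69549701]
1 False [ 0.5338 -0.018   0.0899] [ 5.3  1.4 -6. ] 39.5
2 False [0.5346 0.0118 0.0899] [ 6.   1.3 -5.8] 39.7
3 False [0.5353 0.0418 0.0899] [ 4.   1.1 -6. ] 39.4
4 False [0.536  0.0717 0.0899] [ 5.1  0.7 -7.4] 39.3
5 False [0.5368 0.1016 0.09  ] [ 5.6  1.3 -6.6] 39.3
6 False [0.5375 0.1315 0.0899] [ 6.   1.7 -6.2] 39.3
7 False [0.5382 0.1614 0.0899] [ 5.9  0.5 -6.3] 39.7
```

View pics/q.png

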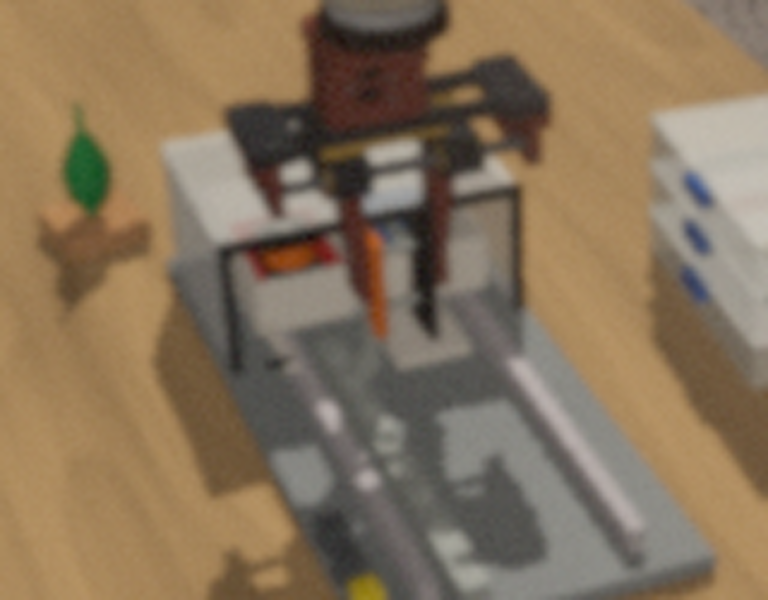

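The pointer is back at its starting pixel (side row about 241), so I release the lever and check.

Run:
```python
from h import *
env.open_gripper();env.wait(.3)
p=env.get_obs()["eef_pos"];env.move_linear([p[0],p[1],.2],speed=.15);away();env.wait(.3);print(env.get_obs()["time"])
d=cam("top");crop(d,150,215,370,335,3.6,"r1.png")
env.move_pose([.42,-.2,.4],quat(YW))
env.move_pose([.3,.45,.35],quat(YW+1))
d=cam("side");crop(d,200,175,360,305,4.5,"r2.png");cv2.imwrite("pics/r3.png",cam("top")["img"][:,:,::-1])
```

```text
67.1333
```

View pics/r1.png

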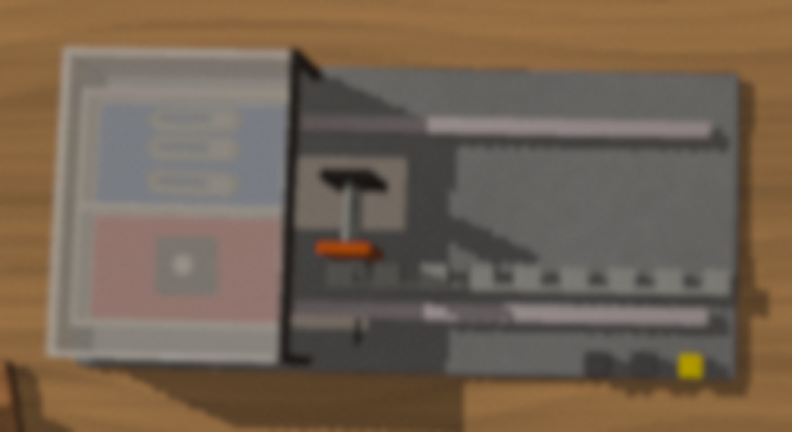

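View pics/r2.png

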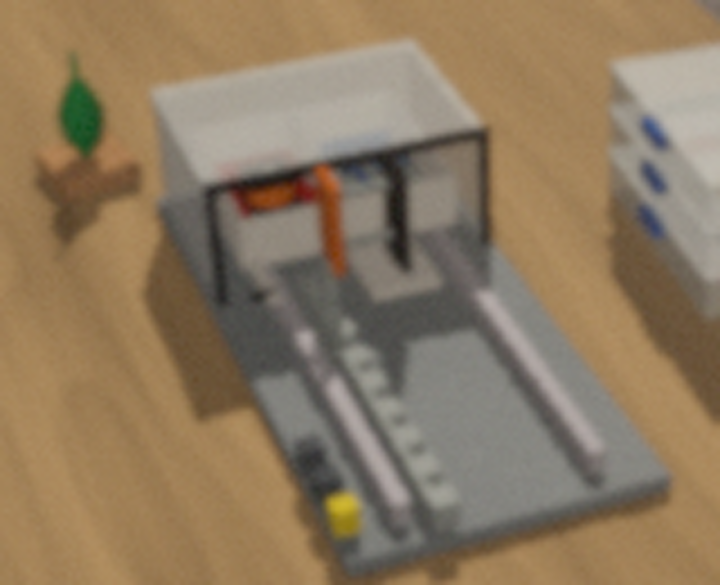

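View pics/r3.png

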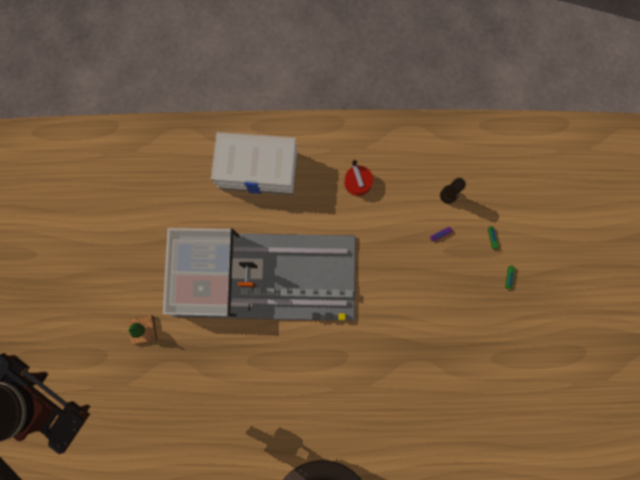

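The lever at crop (347,248) and the grip (355,180) match the starting picture, so the lever is fully out and the tray is in its first notch. The three jigs and the spool show through the cover in their bays. Everything else is where it was.

```bash
python3 -c "
from bench import env
env.wait(.3);env.job_done();print(env.get_obs()['time'])"
```

```text
the job is handed in; nothing more can be done
the job is handed in; nothing more can be done
```

The job is done and handed in, after roughly 70 s of the 210 s allowed. I slid the tray out to the yellow marker, put the one spool in the red bay and the three steel jigs in the blue bay, and slid it back to latch in the first notch.

- **First pull fell short:** the grip slipped, the tray stopped about 5 mm before the notch, and I let go with the pawl on the rack. I squeezed the lever again and moved the last 5 mm. The pointer then lined up with the marker and the lever sprang fully out.
- **Knocked spool:** the spool had been moved about 3 cm before I reached it, so I found it again in the camera picture and picked it up there.
- **Last checks:** the lever and pointer match the starting picture within about a pixel. Three jigs and the spool show in their bays through the cover. The lure boxes, reel, torch, float and the green and purple look-alikes have not moved.

No check disagreed at the end.

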